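# Shut the till drawer and enter the sale

## Task

A sale has just been paid. Push the cash drawer fully shut with your fingertips, without slamming it and keeping your fingers out of the money tray; then lightly press the long bar key on the till's keypad well down so that the sale registers, let it come back up and move away. Press no other key, and leave everything else on and around the till where it stands; nothing is to be picked up.

Things in the scene. Friction and masses are not known exactly. Their poses are not given: they have to be found in the camera images.
- drawer (a joint): how far the cash drawer is open, in m: 0 fully shut, at most 0.11; it starts 0.04 to 0.08 open. It slides along the x axis of drawer_face, shuts towards +x, takes about 2.5 N to move, has no latch or spring and stays where it is left. Its grey plastic front is 372 mm wide, 84 mm tall (10 to 94 mm above the counter) and 18 mm thick, and when shut stands 18 mm proud of the housing's front.
- drawer_face (a point): middle of the top edge of the drawer's flat outer front face, 94 mm above the counter; moves with the drawer. x points level into the housing (the way the drawer shuts), y to the left along the front, z up
- housing: grey steel cash drawer housing, fixed, 320 (x) x 380 (y) x 100 mm tall, origin at the centre of its underside, on the counter; x points away from its open front, y left, z up. The keypad, stamp, stapler and tape roll stand on its top
- money_tray: black coin tray inside the drawer, right behind the front, its rim 22 mm below the front's top edge; origin at the drawer's underside in line with the housing's front when shut
- keypad: black till keypad, fixed on the housing's top, 130 (x) x 170 (y) x 25 mm, origin at the centre of its underside, 100 mm above the counter; x away from the drawer's front, y left. Its front edge is 29 to 47 mm behind the housing's front edge. Five white keys stand 11 mm proud of it: one long bar and four square ones
- long_key (a joint): how far the long key is pressed, in m: 0 up, 0.008 fully down. The sale registers from 0.005 on. A spring brings it back; it takes 1.5 N to start moving, 4.5 N to reach 0.005 and 6.3 N to be fully down, where it meets a hard stop
- long_key_top (a point): centre of the top of the long bar key, 24 (x) x 72 (y) mm, in the keypad's near row (keypad x -32, y -27 mm), 136 mm above the counter when up; axes as the keypad. The nearest other keys are 26 mm of clear gap away towards the far row and 35 mm to the left
- key_front (a joint): how far a square key is pressed, in m (0 up, 0.008 down); white, 24 x 24 mm, same spring as the long key, in the near row, to the left of the long key (keypad x -32, y +56 mm)
- key_left (a joint): how far a square key is pressed, in m (0 up, 0.008 down); white, 24 x 24 mm, same spring as the long key, in the far row, left (keypad x +18, y +56 mm)
- key_mid (a joint): how far a square key is pressed, in m (0 up, 0.008 down); white, 24 x 24 mm, same spring as the long key, in the far row, middle (keypad x +18, y 0 mm)
- key_right (a joint): how far a square key is pressed, in m (0 up, 0.008 down); white, 24 x 24 mm, same spring as the long key, in the far row, right (keypad x +18, y -56 mm)
- stamp: wooden rubber stamp, upright, 32 mm across and 69 mm tall, standing on the cash drawer's housing about 115 mm to the left (+y of the keypad) of the keypad's centre; loose; origin at the centre of its underside
- stapler: black stapler, about 36 x 130 x 52 mm, lying on the housing behind the keypad; loose; origin at the centre of its underside
- tape_roll: roll of clear tape lying flat, 60 mm across and 24 mm high, on the housing behind the keypad; loose; origin at the centre of its underside
- mug: white mug, 80 mm across and 90 mm tall, on the counter to one side, nearer the robot than the drawer; loose; origin at the centre of its underside
- drink_can: plain metal drink can, 66 mm across and 115 mm tall, on the counter to one side, nearer the robot than the drawer; loose; origin at the centre of its underside
- carton: small cardboard carton, 90 x 120 x 60 mm, on the counter beside the cash drawer; loose; origin at the centre of its underside
- desk_bell: steel counter bell, 84 mm across and 55 mm tall, on the counter beside the cash drawer; loose; origin at the centre of its underside

How it is judged:
On the way, in this order (a step that is already met when the one before it is completed fails the run):
1. the drawer is fully shut (within 4 mm) (value of joint drawer below 0.004 m), for 0.2 s.
2. the fingertips press the long key down (at least 5 of its 8 mm) (value of joint long_key above 0.005 m and contact force between the fingers and keypad above 0.5 N and value of joint drawer below 0.006 m), for 0.02 s.
3. the long key has come back up (value of joint long_key below 0.0015 m), for 0.1 s.
At the end, for the whole second after the job is handed in: the drawer is within 5 mm of fully shut, the long key and all others are back up (within 1.5 mm), and every loose thing is within 20 mm of where it stood (value of joint drawer below 0.005 m and value of joint each of long_key, key_front, key_left, key_mid, key_right below 0.0015 m and distance of each of stamp, stapler, tape_roll, mug, drink_can, carton, desk_bell from where it was at the start of the episode below 0.02 m); the robot touches nothing.
It fails at once if another key is pressed (more than 2 mm), or the long key before the drawer is shut (value of joint any of key_front, key_left, key_mid, key_right above 0.002 m or (value of joint long_key above 0.0025 m and value of joint drawer above 0.008 m)).
It fails at once if the keypad is pushed harder than 35 N (contact force between anything else and keypad above 35 N).
It fails at once if the drawer is slammed (faster than 0.4 m/s) (velocity of joint drawer below -0.4 m/s).
It fails at once if the fingers touch the money tray, or grip the drawer's front from inside (contact force between the fingers and money_tray above 1 N).
It fails at once if a loose thing is shifted, lifted or carried by more than 20 mm (distance of any of stamp, stapler, tape_roll, mug, drink_can, carton, desk_bell from where it was at the start of the episode above 0.02 m).
It also fails if it takes over 37 s, if anything falls off the work surface, if the arm or the gripper's body presses on something with over 40 N, if the wrist force passes 120 N, or if a joint passes its speed limit or range.

## Robot

A 6-joint arm with a two-finger parallel gripper is mounted at the origin on the work surface. World frame = base frame: x ahead of the robot, y to its left, z up, the work surface at z = 0. Lengths are in m, angles in rad, forces in N, time in s.
With the tool pointing down it reaches from about 0.35 to 0.875 m from the base axis. Payload 4.2 kg.
Tool frame: the origin (TCP) lies midway between the tips of the shut fingers; the grasp point (between the pads) lies 19 mm behind it; x points along the fingers, y is the direction in which the jaws open and shut, and the axes are right-handed (so a half turn about x gives the same grasp; the last joint's range is limited). The gripper opens to 87 mm and grips with 3 to 60 N. Pads are 19 mm wide; open, the fingers measure 117 mm over their backs; the gripper's body (75 mm by 190 mm) begins 51 mm behind the grasp point.
Start: joints at [-0.985, 0.385, 0.008, 0, -1.194, -0.259], TCP at [0.201, -0.592, 0.223] pointing down, gripper open.
Joint ranges: [-3.14, 3.14], [-1.21, 2.06], [-1.07, 1.41], [-3.16, 2.05], [-2.99, -0.16], [-3.1, 3.1]. Speed limits (rad/s): [2.79, 2.79, 3.14, 3.14, 3.14, 3.14].

## Interface

Orientations are given as a rotation vector (axis times angle).
In Python, from workcell import bot gives the robot as it stands. The module is installed in compiled form; this text tells all that it offers.
- The arm moves only by the tool apply_moves, never from a script. Its argument "commands" is text: rows parted by semicolons, each of 7 numbers parted by spaces: the shift along the tool's x, y, z in m, then the turn, a rotation vector about the tool's x, y, z in degrees, then the opening in per cent of the stroke, from 0 (shut) to 100 (fully open). A call has 1 to 5 rows; each row is the pose to reach, as a shift and turn from the pose commanded when the call began, along the tool's axes at that moment; what a row does not reach only later rows make up. A row lasts 1/10 s, in which the tool goes at most 50 mm and 8.59 degrees, less where a joint would pass 70% of its speed; a pose out of reach is approached as far as the arm can. A call with a gripper value outside its range is refused whole. The fingers move at their own pace and stop on an object; "grip_force" is the grip in N (left out, the last holds). Time passes only in rows, so rows that repeat a pose let the fingers close. It gives the time, the measured TCP pose, the force and the opening at its end, in the units of the state.
- bot.observe(): the state, without advancing time (a new reading comes with each control period).
- bot.read_camera(name): name is "scene" or "top"; returns (picture, depth): 480x640x3 uint8, blue, green, red; 480x640 float32, m along the optical axis (not along the pixel's ray), 0 where there is no reading.
- bot.camera_model(name): a dict with "K" (3x3 intrinsics, pixels), "k1" (the pictures are not rectified: a ray, as slopes to the right and down, at radius r is drawn at 1 + k1 r^2 times it, then the intrinsics apply), "rvec" (rotation vector, rad) and "tvec" (3), from world to camera coordinates, as OpenCV has them. Camera axes: x right, y down, z forward; pixel columns grow to the right and rows downward; lengths in m; the calibration is good to about 2 mm. A picture is of the moment at which its call begins. camera_model takes no time and is no camera call.
- bot.close_job(): hands the job in, once; it reports no verdict.
The state is a dict: "t": time; "q": joint angles; "dq": joint speeds; "effort": joint torques, N m; "position": TCP position; "ee_rot": TCP orientation; "contact_force": force on the tool from outside, world axes, zero at the start; "torque": the same for the moment, N m; "width": finger opening in m.
Only numpy, scipy, OpenCV 4.12 (cv2) and the standard library are available. Lean on these libraries where they do the work, as an engineer would, in place of code of your own. Each camera call takes 0.05 s, during which the arm holds its last target. There are 200 camera calls.

## Working session

There is one attempt and no reset: what is moved stays moved. The work goes in short steps, Python scripts to look and compute and a tool call to move; the robot and the scene stay as the last step left them, time stands still between calls to the robot, and variables do not carry over. Pictures are saved under pics/ and viewed, about 8 in all and at most 12, crops included, and the job is handed in when it is done.

Besides the shell and the picture viewer there is one more tool, called after ">>>" as name(argument=value, ...), one argument or row to a line, values as JSON. apply_moves: Moves the arm, as the interface text tells. Its arguments: {"type":"object","properties":{"commands":{"type":"string"},"grip_force":{"type":"number"}},"required":["commands"]}

```bash
mkdir -p pics; cat > h.py <<'E'
import numpy as np, cv2
from scipy.spatial.transform import Rotation as R
from workcell import bot
def cap(n,tag):
    p,d=bot.read_camera(n); cv2.imwrite(f'pics/{tag}.png',p); np.save(f'pics/{tag}.npy',d); return p,d
def world(n,d,uv,z=None):
    m=bot.camera_model(n);K=np.array(m['K'],float);k=m['k1']
    uv=np.array(uv,float).reshape(-1,1,2)
    s=cv2.undistortPoints(uv,K,np.array([k,0,0,0,0.])).reshape(-1,2)
    Rm=R.from_rotvec(np.ravel(m['rvec'])).as_matrix();t=np.ravel(m['tvec']);out=[]
    for (u,v),r in zip(uv.reshape(-1,2),s):
        ray=np.array([r[0],r[1],1])
        if z is None:
            a=d[int(v)-1:int(v)+2,int(u)-1:int(u)+2];a=a[a>0];L=np.median(a) if len(a) else np.nan
        else:
            w=Rm.T@ray;c=-Rm.T@t;L=(z-c[2])/w[2]
        out.append(Rm.T@(ray*L-t))
    return np.array(out)
E
python3 - <<'E'
from h import *
print(bot.observe())
for n in('scene','top'):
    cap(n,n+'0');m=bot.camera_model(n);print(n,m)
E
```

```text
{'t': 0.0, 'q': array([-9.85408413e-01,  3.85534356e-01,  6.62957387e-03, -5.20120493e-04,
       -1.19399332e+00, -2.58610099e-01]), 'dq': array([-0.00026379,  0.00112765,  0.00012849,  0.00103534, -0.0001105 ,
       -0.00024841]), 'effort': array([-1.26738973e-04, -3.90657306e+01,  1.87412131e+01,  4.21978757e+00,
        1.11231304e-02, -1.85868294e-04]), 'position': array([ 0.20045549, -0.59134394,  0.22147134]), 'ee_rot': array([-0.25464096,  1.55597895,  0.25797614]), 'contact_force': array([0.12124083, 0.29846141, 0.37026544]), 'torque': array([-0.03495213,  0.01379536,  0.03734072]), 'width': 0.08714657793129296}
scene {'K': array([[567.11263587,   0.        , 322.12936696],
       [  0.        , 567.11263587, 241.31272147],
       [  0.        ,   0.        ,   1.        ]]), 'k1': -0.10864542132368947, 'rvec': array([ 1.68095174,  1.69322307, -0.79351821]), 'tvec': array([ 8.69178201e-04, -2.84546394e-01,  1.72745493e+00])}
top {'K': array([[484.36475499,   0.        , 313.94312803],
       [  0.        , 484.36475499, 233.27565835],
       [  0.        ,   0.        ,   1.        ]]), 'k1': -0.025927363555634683, 'rvec': array([ 2.09601961, -2.15748975,  0.20217554]), 'tvec': array([-4.59201501e-04,  5.74203409e-01,  1.12848573e+00])}
```

View pics/top0.png

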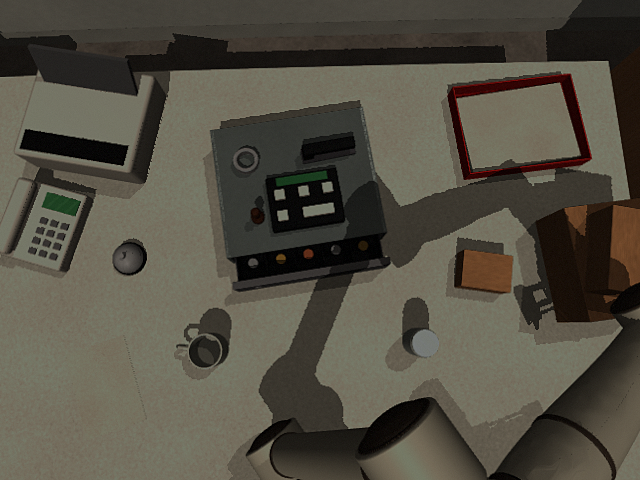

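View pics/scene0.png

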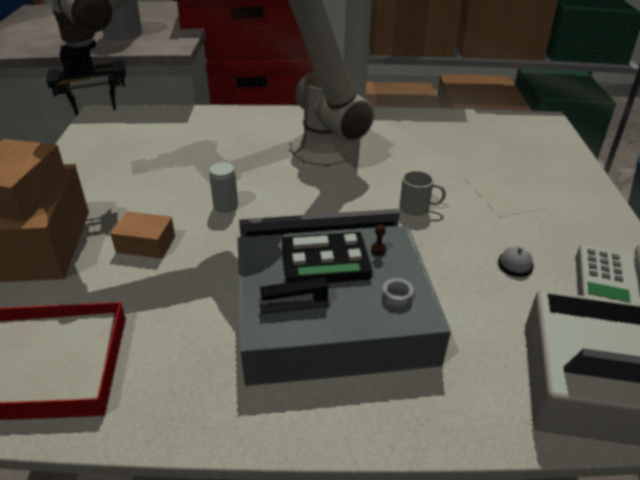

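The top view shows the housing at about (212–385, 105–290), with the drawer open toward the robot. The long key is at (319,211), the can at (424,343) and the mug at (205,350). I'll enlarge the till.

```bash
python3 - <<'E'
from h import *
p=cv2.imread('pics/top0.png')[165:305,205:405]
p=cv2.convertScaleAbs(p,alpha=1.6,beta=15)
cv2.imwrite('pics/c1.png',cv2.resize(p,None,fx=4,fy=4,interpolation=cv2.INTER_CUBIC))
E
```

```text
(no output)
```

View pics/c1.png

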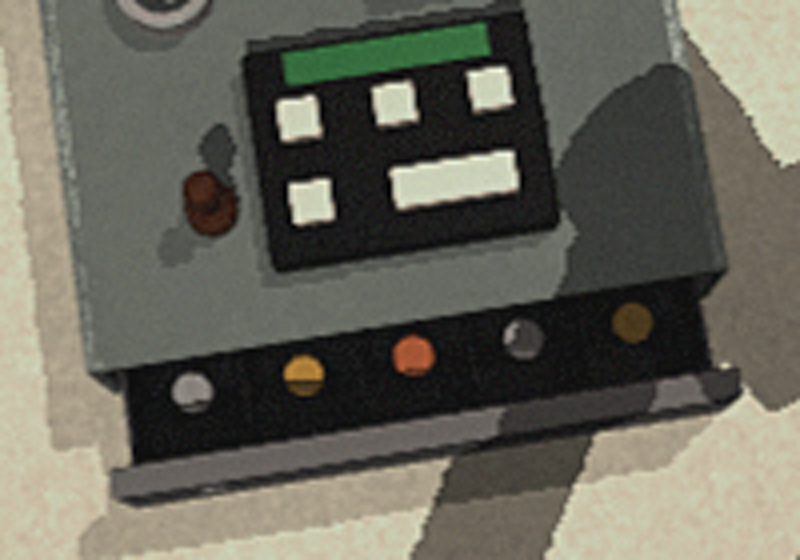

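```bash
python3 - <<'E'
from h import *
d=np.load('pics/top0.npy')
f=lambda a:[(205+x/4-.375,165+y/4-.375) for x,y in a]
for n in('top','scene'):
    m=bot.camera_model(n);print(n,-R.from_rotvec(m['rvec']).as_matrix().T@m['tvec'])
k=world('top',d,f([(390,168),(515,151),(520,191),(397,210)]),.136);print('key',k,k.mean(0))
print('edges',np.linalg.norm(k[1]-k[0]),np.linalg.norm(k[2]-k[1]))
print('keydepth',world('top',d,f([(455,180)])))
e=world('top',d,f([(112,472),(738,372),(118,505),(740,400)]),.094);print('drawer inner L R, outer L R',e,np.linalg.norm(e[1]-e[0]))
print('depth',world('top',d,f([(300,455),(600,410)])))
h=world('top',d,f([(90,372),(722,270)]),.1);print('housing front',h,np.linalg.norm(h[1]-h[0]))
sq=world('top',d,f([(310,201),(299,118),(395,103),(490,88)]),.136);print('squares f l m r',sq)
a=k[0]-k[1];a2=h[0]-h[1];a3=e[0]-e[1]
for a in(a,a2,a3,sq[1]-sq[3]):print('yaw',np.degrees(np.arctan2(-a[0],a[1])))
print('can,mug,stamp',world('top',d,[(424,343),(205,350),(257,214)]))
E
```

```text
top [ 0.3572655  -0.00798653  1.21469642]
scene [ 1.52135947 -0.01112131  0.86626186]
key [[ 0.62130326  0.00882979  0.136     ]
 [ 0.62927678 -0.06305102  0.136     ]
 [ 0.60568795 -0.06504527  0.136     ]
 [ 0.59659024  0.00544704  0.136     ]] [ 0.61321456 -0.02845487  0.136     ]
edges 0.07232169586881597 0.023672975073473695
keydepth [[ 0.61328581 -0.02814396  0.1356067 ]]
drawer inner L R, outer L R [[ 0.45574228  0.17450669  0.094     ]
 [ 0.50349968 -0.19047542  0.094     ]
 [ 0.43664958  0.17103434  0.094     ]
 [ 0.48705864 -0.19070193  0.094     ]] 0.36809334281541706
depth [[ 0.46259668  0.06580977  0.09286896]
 [ 0.48358892 -0.10891946  0.09414437]]
housing front [[ 0.51353274  0.18636096  0.1       ]
 [ 0.56316707 -0.18357048  0.1       ]] 0.373246348519017
squares f l m r [[ 0.60326683  0.05492039  0.136     ]
 [ 0.65235843  0.06041966  0.136     ]
 [ 0.65969958  0.00500605  0.136     ]
 [ 0.66709361 -0.05000229  0.136     ]]
yaw 6.329769758702761
yaw 7.641834229518485
yaw 7.454720865919214
yaw 7.600891007918651
can,mug,stamp [[ 0.30739484 -0.25386623  0.11505909]
 [ 0.301304    0.25650886  0.00422658]
 [ 0.6004728   0.10910028  0.16403919]]
```

```bash
cat >> h.py <<'E'
YAW=np.radians(7.5); X=np.array([np.cos(YAW),np.sin(YAW),0]); Y=np.array([-X[1],X[0],0])
KEY=np.array([.6133,-.0283,.136]); FACE=np.array([.462,-.0104,.094])
def to(*pts):
    s=bot.observe();T=R.from_rotvec(s['ee_rot']);M=T.as_matrix()
    G=np.column_stack([[0,0,-1],Y,np.cross([0,0,-1],Y)])
    G2=np.column_stack([[0,0,-1],-Y,np.cross([0,0,-1],-Y)])
    print('t',s['t'],'pos',s['position'].round(4),'F',s['contact_force'].round(2),'w',s['width'])
    for g in(G,G2): print('turn deg',np.degrees((T.inv()*R.from_matrix(g)).as_rotvec()).round(2))
    for p in pts: print('shift mm',(1e3*M.T@(np.array(p)-s['position'])).round(1))
E
python3 - <<'E'
from h import *
print(R.from_rotvec(bot.observe()['ee_rot']).as_matrix().round(3))
pre=FACE-X*.06; pre[2]=.2; low=pre.copy();low[2]=.07
print(pre,low)
to([.36,-.36,.222],pre,low)
E
```

```text
[[-0.001 -0.321  0.947]
 [ 0.002  0.947  0.321]
 [-1.     0.002 -0.   ]]
[ 0.40251331 -0.01823157  0.2       ] [ 0.40251331 -0.01823157  0.07      ]
t 0.1 pos [ 0.2005 -0.5914  0.2216] F [ 0.22 -0.06 -0.87] w 0.0870606820162201
turn deg [11.21 -0.02 -0.11]
turn deg [-1.6879e+02  1.6000e-01 -3.0000e-02]
shift mm [-1.000e-01  1.680e+02  2.254e+02]
shift mm [ 22.5 478.  375.3]
shift mm [152.5 477.8 375.3]
```

>>> apply_moves(
  commands="0 0.038 0.03 2 0 0 0; 0 0.077 0.06 4 0 0 0; 0 0.115 0.09 6 0 0 0; 0 0.153 0.12 9 0 0 0; 0 0.192 0.15 11.2 0 0 0",
  grip_force=20,
)

```text
t: 0.6
position: [0.2811, -0.3601, 0.2222]
ee_rot: [-0.101, 1.569, 0.101]
contact_force: [0.7, 1.0, 0.3]
width: 0.0547
```

```bash
python3 - <<'E'
from h import *
pre=FACE-X*.06; pre[2]=.2
to(pre)
E
```

```text
t 0.6 pos [ 0.2811 -0.3601  0.2222] F [0.68 1.   0.28] w 0.05465748169575965
turn deg [-0.12 -0.02 -0.03]
turn deg [ 1.7988e+02 -4.0000e-02  3.0000e-02]
shift mm [ 22.3 323.4 164.3]
```

>>> apply_moves(
  commands="0 0.04 0.02 0 0 0 0; 0 0.08 0.04 0 0 0 0; 0 0.12 0.06 0 0 0 0; 0 0.16 0.08 0 0 0 0; 0 0.2 0.1 0 0 0 0",
)

```text
t: 1.1
position: [0.3539, -0.1488, 0.2225]
ee_rot: [-0.103, 1.568, 0.103]
contact_force: [1.2, -0.1, 1.0]
width: 0.015
```

>>> apply_moves(
  commands="0 0.04 0.02 0 0 0 0; 0 0.08 0.04 0 0 0 0; 0 0.11 0.055 0 0 0 0; 0 0.123 0.064 0 0 0 0; 0 0.123 0.064 0 0 0 0",
)

```text
t: 1.6
position: [0.4019, -0.019, 0.2223]
ee_rot: [-0.106, 1.569, 0.105]
contact_force: [0.6, 0.5, 0.1]
width: 0.0004
```

```bash
python3 - <<'E'
from h import *
pre=FACE-X*.06; pre[2]=.072
to(pre)
E
```

```text
t 1.6 pos [ 0.4019 -0.019   0.2223] F [0.62 0.47 0.11] w 0.0004079628627913949
turn deg [ 0.19 -0.03  0.01]
turn deg [-1.7981e+02 -1.0000e-02 -5.0000e-02]
shift mm [150.3   0.7   0.8]
```

>>> apply_moves(
  commands="0.04 0 0 0 0 0 0; 0.08 0 0 0 0 0 0; 0.12 0 0 0 0 0 0; 0.15 0.001 0.001 0 0 0 0; 0.15 0.001 0.001 0 0 0 0",
)

```text
t: 2.1
position: [0.3987, -0.0213, 0.0694]
ee_rot: [-0.103, 1.578, 0.099]
contact_force: [0.2, -0.8, 1.6]
width: 0.0006
```

>>> apply_moves(
  commands="0 0 0.015 0 0 0 0; 0 0 0.03 0 0 0 0; 0 0 0.04 0 0 0 0; 0 0 0.045 0 0 0 0; 0 0 0.05 0 0 0 0",
)

```text
t: 2.6
position: [0.452, -0.0129, 0.0732]
ee_rot: [-0.102, 1.568, 0.103]
contact_force: [-0.7, 0.0, 0.2]
width: 0.0004
```

```bash
python3 - <<'E'
from h import *
to(FACE)
p,d=cap('top','top1')
cv2.imwrite('pics/c2.png',cv2.resize(cv2.convertScaleAbs(p[165:305,205:405],alpha=1.6,beta=15),None,fx=4,fy=4,interpolation=cv2.INTER_CUBIC))
E
```

```text
t 2.6 pos [ 0.452  -0.0129  0.0732] F [-0.71  0.03  0.18] w 0.0004279456377924455
turn deg [-0.02  0.03 -0.01]
turn deg [ 1.7998e+02 -2.0000e-02 -5.0000e-02]
shift mm [-20.8   1.1  10.3]
```

View pics/c2.png

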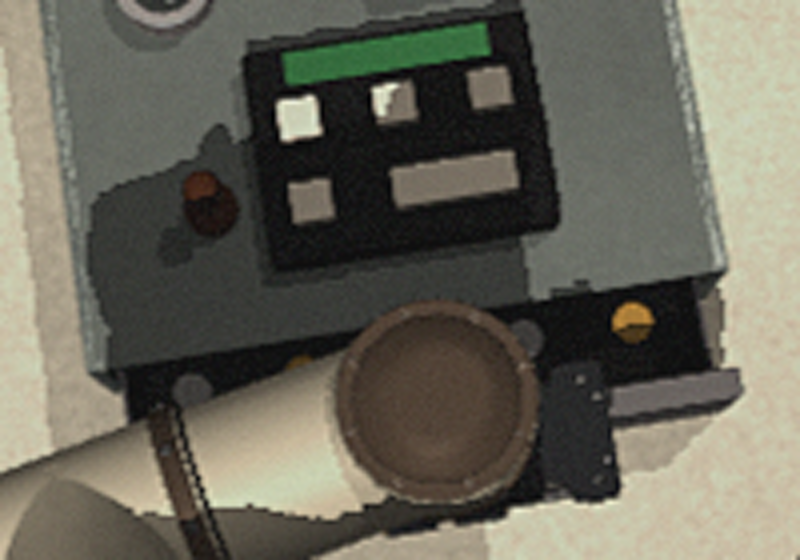

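The hand is in front of the drawer face at about (440,480), with the tips just touching, and the keypad is clear. Pushing gently.

>>> apply_moves(
  commands="0 0 0.005 0 0 0 0; 0 0 0.012 0 0 0 0; 0 0 0.02 0 0 0 0; 0 0 0.028 0 0 0 0; 0 0 0.036 0 0 0 0",
)

```text
t: 3.15
position: [0.4878, -0.008, 0.0723]
ee_rot: [-0.104, 1.57, 0.103]
contact_force: [-2.3, -3.2, 1.3]
width: 0.0005
```

>>> apply_moves(
  commands="0 0 0.006 0 0 0 0; 0 0 0.011 0 0 0 0; 0 0 0.015 0 0 0 0; 0 0 0.018 0 0 0 0; 0 0 0.02 0 0 0 0",
)

```text
t: 3.65
position: [0.5074, -0.0052, 0.0724]
ee_rot: [-0.103, 1.569, 0.103]
contact_force: [-2.4, -1.5, 0.4]
width: 0.0006
```

```bash
python3 - <<'E'
from h import *
to(FACE+X*.059)
E
```

```text
t 3.65 pos [ 0.5074 -0.0052  0.0724] F [-2.44 -1.49  0.44] w 0.0006475461549560492
turn deg [ 0.02 -0.02 -0.  ]
turn deg [-1.7998e+02  0.0000e+00 -4.0000e-02]
shift mm [-21.6   0.8  13.3]
```

>>> apply_moves(
  commands="0 0 0.001 0 0 0 0; 0 0 0.002 0 0 0 0; 0 0 0.003 0 0 0 0; 0 0 0.004 0 0 0 0; 0 0 0.005 0 0 0 0",
)

```text
t: 4.15
position: [0.5093, -0.005, 0.0724]
ee_rot: [-0.103, 1.575, 0.102]
contact_force: [-10.7, 0.5, 8.1]
width: 0.0005
```

>>> apply_moves(
  commands="0 0 0.001 0 0 0 0; 0 0 0.002 0 0 0 0; 0 0 0.002 0 0 0 0; 0 0 0.002 0 0 0 0; 0 0 0.002 0 0 0 0",
)

```text
t: 4.65
position: [0.5093, -0.005, 0.0724]
ee_rot: [-0.103, 1.579, 0.102]
contact_force: [-13.4, 0.9, 8.7]
width: 0.0003
```

Firm stop reached. Backing off and rising.

>>> apply_moves(
  commands="0 0 -0.01 0 0 0 0; 0 0 -0.03 0 0 0 0; 0 0 -0.05 0 0 0 0; 0 0 -0.06 0 0 0 0; 0 0 -0.06 0 0 0 0",
)

```text
t: 5.15
position: [0.455, -0.0119, 0.0732]
ee_rot: [-0.103, 1.566, 0.104]
contact_force: [0.6, 0.1, -0.8]
width: 0.0006
```

>>> apply_moves(
  commands="-0.04 0 0 0 0 0 0; -0.08 0 0 0 0 0 0; -0.11 0 0 0 0 0 0; -0.12 0 0 0 0 0 0; -0.12 0 0 0 0 0 0",
)

```text
t: 5.65
position: [0.4568, -0.0116, 0.1943]
ee_rot: [-0.102, 1.563, 0.104]
contact_force: [0.6, -0.6, -0.8]
width: 0.0007
```

```bash
python3 - <<'E'
from h import *
to(KEY+[0,0,.04],KEY)
p,d=cap('top','top2')
cv2.imwrite('pics/c3.png',cv2.resize(cv2.convertScaleAbs(p[165:305,205:405],alpha=1.6,beta=15),None,fx=4,fy=4,interpolation=cv2.INTER_CUBIC))
E
```

```text
t 5.65 pos [ 0.4568 -0.0116  0.1943] F [ 0.64 -0.6  -0.85] w 0.0006929827099553653
turn deg [ 0.04  0.32 -0.05]
turn deg [-1.7996e+02  8.0000e-02  5.0000e-01]
shift mm [ 19.1 -37.1 152.9]
shift mm [ 59.1 -37.2 152.6]
```

View pics/c3.png

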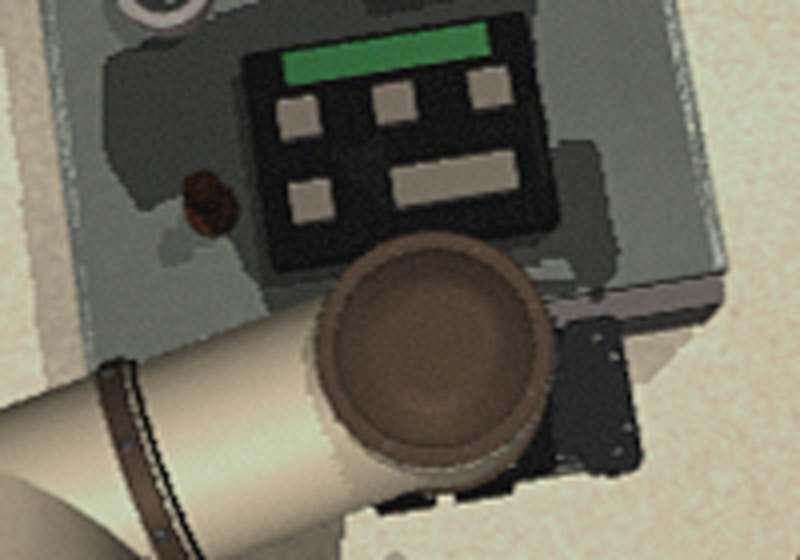

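The drawer front now sits flush against the housing, near (640,300). Moving above the long key.

>>> apply_moves(
  commands="0 -0.01 0.04 0 0 0 0; 0 -0.02 0.08 0 0 0 0; 0 -0.03 0.12 0 0 0 0; 0 -0.037 0.153 0 0 0 0; 0 -0.037 0.153 0 0 0 0",
)

```text
t: 6.2
position: [0.614, -0.0292, 0.1883]
ee_rot: [-0.103, 1.572, 0.102]
contact_force: [-1.0, 0.7, -0.6]
width: 0.0005
```

>>> apply_moves(
  commands="0.01 0 0 0 0 0 0; 0.02 0 0 0 0 0 0; 0.03 0 0 0 0 0 0; 0.04 0 0 0 0 0 0; 0.04 0 0 0 0 0 0",
)

```text
t: 6.7
position: [0.6097, -0.0288, 0.1507]
ee_rot: [-0.103, 1.572, 0.103]
contact_force: [0.6, -0.0, -0.2]
width: 0.0005
```

```bash
python3 - <<'E'
from h import *
to(KEY)
cap('scene','scene1'); p=cv2.imread('pics/scene1.png')[190:330,220:420]
cv2.imwrite('pics/c4.png',cv2.resize(cv2.convertScaleAbs(p,alpha=1.6,beta=15),None,fx=4,fy=4,interpolation=cv2.INTER_CUBIC))
E
```

```text
t 6.7 pos [ 0.6097 -0.0288  0.1507] F [ 0.56 -0.01 -0.18] w 0.0005266173300647637
turn deg [ 0.02 -0.21 -0.01]
turn deg [-1.7998e+02  2.0000e-02 -3.2000e-01]
shift mm [14.7 -0.   3.7]
```

View pics/c4.png

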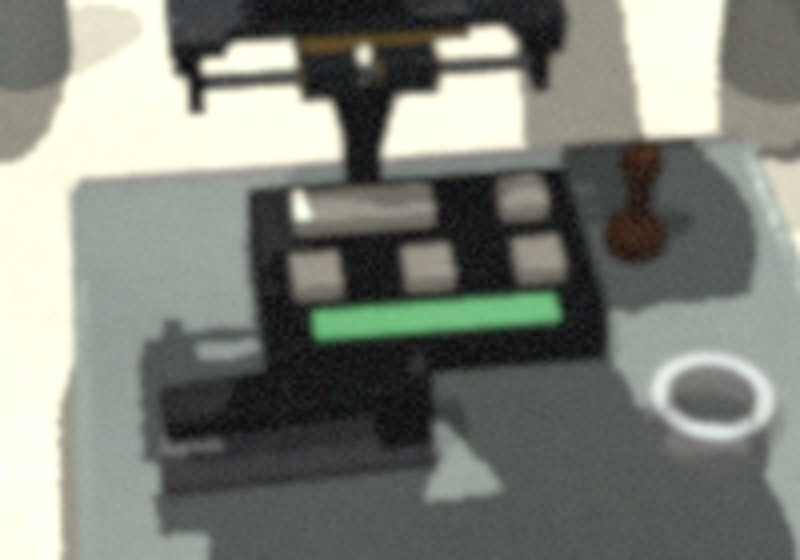

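The closed fingertips are over the bar key at (362,180), about 15 mm up and clear of the other keys. Pressing slowly.

>>> apply_moves(
  commands="0.004 0 0.003 0 0 0 0; 0.008 0 0.003 0 0 0 0; 0.012 0 0.003 0 0 0 0; 0.014 0 0.003 0 0 0 0; 0.016 0 0.003 0 0 0 0",
)

```text
t: 7.25
position: [0.6142, -0.0284, 0.1364]
ee_rot: [-0.103, 1.568, 0.103]
contact_force: [-0.6, 0.1, 1.2]
width: 0.0004
```

>>> apply_moves(
  commands="0.001 0 0 0 0 0 0; 0.002 0 0 0 0 0 0; 0.003 0 0 0 0 0 0; 0.004 0 0 0 0 0 0; 0.005 0 0 0 0 0 0",
)

```text
t: 7.75
position: [0.6143, -0.0285, 0.1319]
ee_rot: [-0.103, 1.568, 0.103]
contact_force: [-2.1, 1.3, 3.3]
width: 0.0006
```

>>> apply_moves(
  commands="0.001 0 0 0 0 0 0; 0.002 0 0 0 0 0 0; 0.003 0 0 0 0 0 0; 0.004 0 0 0 0 0 0; 0.004 0 0 0 0 0 0",
)

```text
t: 8.25
position: [0.6143, -0.0285, 0.1284]
ee_rot: [-0.104, 1.568, 0.103]
contact_force: [-3.3, 0.8, 6.9]
width: 0.0007
```

>>> apply_moves(
  commands="0.001 0 0 0 0 0 0; 0.002 0 0 0 0 0 0; 0.002 0 0 0 0 0 0; 0.002 0 0 0 0 0 0",
)

```text
t: 8.65
position: [0.6143, -0.0284, 0.1283]
ee_rot: [-0.104, 1.567, 0.103]
contact_force: [-6.1, 1.0, 14.2]
width: 0.0003
```

The key is on its hard stop: z stayed at 0.128 while the force rose to 14 N. Releasing and moving away.

>>> apply_moves(
  commands="-0.006 0 0 0 0 0 0; -0.014 0 0 0 0 0 0; -0.03 0 0 0 0 0 0; -0.06 0 0 0 0 0 0; -0.1 0 0 0 0 0 0",
)

```text
t: 9.15
position: [0.6133, -0.0284, 0.2238]
ee_rot: [-0.103, 1.573, 0.103]
contact_force: [1.3, 0.4, 0.6]
width: 0.0009
```

>>> apply_moves(
  commands="0 0 -0.04 0 0 0 0; 0 0 -0.08 0 0 0 0; 0 0 -0.12 0 0 0 0; 0 0 -0.16 0 0 0 0; 0 0 -0.2 0 0 0 0",
)

```text
t: 9.65
position: [0.4146, -0.0548, 0.2249]
ee_rot: [-0.103, 1.568, 0.103]
contact_force: [-0.0, 0.1, 0.1]
width: 0.0003
```

>>> apply_moves(
  commands="0 -0.04 0 0 0 0 0; 0 -0.08 0 0 0 0 0; 0 -0.12 0 0 0 0 0; 0 -0.12 0 0 0 0 0; 0 -0.12 0 0 0 0 0",
)

```text
t: 10.15
position: [0.4315, -0.1741, 0.2248]
ee_rot: [-0.101, 1.569, 0.102]
contact_force: [-0.4, 0.3, 0.2]
width: 0.0005
```

```bash
python3 - <<'E'
from h import *
to(KEY)
p,d=cap('top','top3')
f=lambda a:[(205+x/4,165+y/4) for x,y in a]
print(world('top',d,f([(455,180),(310,201),(299,118),(395,103),(490,88)])).round(4))
cv2.imwrite('pics/c5.png',cv2.convertScaleAbs(p,alpha=1.6,beta=15))
E
```

```text
t 10.15 pos [ 0.4315 -0.1741  0.2248] F [-0.42  0.3   0.19] w 0.0005018160907518685
turn deg [-0.12 -0.04 -0.04]
turn deg [ 1.7988e+02 -6.0000e-02  6.0000e-02]
shift mm [ 88.8 121.2 199. ]
[[ 0.6128 -0.029   0.1339]
 [ 0.6023  0.0541  0.1361]
 [ 0.6517  0.0596  0.1349]
 [ 0.6588  0.0042  0.1358]
 [ 0.6661 -0.0508  0.1363]]
```

View pics/c5.png

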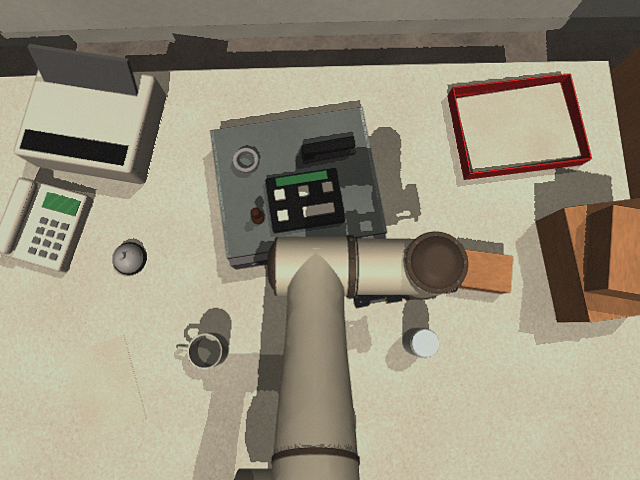

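Everything stands where it was: mug (205,350), can (424,343), bell (129,258), stamp (257,215). The arm is clear. One averaged check of the key height and drawer position, then I'll hand in.

```bash
python3 - <<'E'
from h import *
g=[(u,v) for u in range(308,330,2) for v in (208,210,212,213)]
for n in('top0','top3'):
    print(n,np.nanmedian(world('top',np.load(f'pics/{n}.npy'),g)[:,2]))
d=np.load('pics/top3.npy')
for v in range(254,274,2):print(v,((world('top',d,[(240,v)])[0]-[.5383,.0014,0])@np.c_[X,Y,[0,0,1]]).round(3))
E
```

```text
top0 0.13511050182500633
top3 0.13490975370555622
254 [0.003 0.156 0.099]
256 [-0.001  0.157  0.096]
258 [-0.005  0.158  0.093]
260 [-0.01   0.159  0.093]
262 [-0.014  0.159  0.093]
264 [-0.018  0.161  0.089]
266 [-0.018  0.166  0.055]
268 [-0.018  0.171  0.021]
270 [-0.021  0.174  0.   ]
272 [-0.025  0.175 -0.001]
```

The key is back up, and the drawer face stands 18 mm proud, as it should when shut.

```bash
python3 -c "
from workcell import bot
print(bot.close_job())"
```

```text
the job is handed in; nothing more can be done
None
```

I pushed the drawer shut with the closed fingertips at no more than about 0.1 m/s, until it met its stop at about 13 N. I then pressed the long bar key onto its hard stop (8 mm, about 14 N), let it come back up and moved the arm away. The job was handed in at about 10.2 s, and no verdict was reported.

The last checks all agreed:
- **Drawer:** the front stands 18 mm proud of the housing, which is its shut position.
- **Long key:** the top measured 134.9 mm above the counter, against 135.1 mm before the press. One earlier single-point reading gave 133.9 mm, which I put down to depth noise because the average over the whole key did not show it.
- **Other keys:** the four square keys measured 135 to 136 mm, so they are all up.
- **Loose things:** none looked shifted in the last top picture. I compared them by eye rather than measuring each one, and the arm partly covered the carton.
- **Robot:** it was touching nothing, with residual force under 1 N.

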